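# Fit the blade cassette of the ward pantry's dicer and run its wing nut down

## Robot

A 6-joint arm with a two-finger parallel gripper is mounted at the origin on the work surface. World frame = base frame: x ahead of the robot, y to its left, z up, the work surface at z = 0. Lengths are in mm, angles in rad, forces in N, time in s.
With the tool pointing down it reaches from about 350 to 975 mm from the base axis. Payload 7.1 kg.
Tool frame: the origin (TCP) lies on the front face of the gripper's body, between the roots of the fingers; the fingertips stand 80 mm ahead of it and the grasp point (between the pads) lies 61 mm ahead of it (env.tips_ahead is the distance from the TCP to the fingertips, in mm); z points along the fingers, y is the line along which they close (so a half turn about z gives the same grasp; the last joint's range is limited). The gripper opens to 88 mm and grips with 3 to 60 N. Pads are 20 mm wide; open, the fingers measure 115 mm over their backs; the gripper's body (75 mm by 178 mm) begins 61 mm behind the grasp point.
Start: joints at [-1.295, 0.423, 1.63, -0, 1.089, -0.019], TCP at [181.611, -598.016, 302.675] pointing down, gripper open.
Joint ranges: [-3, 3], [-0.9, 2.11], [0.09, 2.58], [-1.31, 4.45], [0.11, 2.69], [-2.54, 2.54]. Speed limits (rad/s): [2.39, 2.39, 3.01, 3.14, 3.14, 3.14].

## Interface

Orientations are given as a unit quaternion [x, y, z, w].
In Python, from station import env, set_gripper, viewer, workorder gives the robot as it stands. Calls block until the motion is done:
- env.reach(position, orientation): joint-space move of the TCP to a pose.
- env.move_l(position, rot=None, rate=150, f_stop=None): straight line of the TCP; rot=None keeps the orientation; rate is the mean speed in mm/s. With f_stop (N) it stops when the force on the tool has changed by that much, and returns True; else False.
- env.move_joints(angles): joint-space move.
- set_gripper(opening): finger opening in mm; the grip force is fixed at half the most; returns when the fingers have stopped.
- env.hold(seconds).
- env.ik(position, orientation): joint angles nearest the present ones, or None.
- env.read_state(): the state.
- viewer.camera(name): name is "scene" or "top"; returns the picture (420x560x3 uint8, blue, green, red); there is no depth.
- viewer.camera_params(name): a dict with "fx", "fy", "cx", "cy" (pixels), "pose" (4x4, takes a point from camera to world coordinates). Camera axes: x right, y up, looking along -z (the intrinsics and any distortion apply to the point x, -y, -z); pixel columns grow to the right and rows downward; lengths in mm; the calibration is good to about 2 mm. A picture is of the moment at which its call begins. camera_params takes no time and is no camera call.
A pose or a line that the arm cannot do raises env.IKError and nothing moves.
- workorder.sign_off(): hands the job in; it is judged then, once.
The state is a dict: "time_s": time; "qpos": joint angles; "dq": joint speeds; "tau": joint torques, N m; "tool_pos": TCP position; "orientation": TCP orientation; "force": force on the tool from outside, world axes, zero at the start; "wrist_torque": the same for the moment, N m; "width": finger opening in mm; "grip_force": force on a finger pad.
Only numpy, scipy, OpenCV 4.12 (cv2) and the standard library are available. Lean on these libraries where they do the work, as an engineer would, in place of code of your own. Each camera call takes 0.05 s, during which the arm holds its last target. There are 200 camera calls.

## Task

Make the vegetable dicer ready for use: with a fingertip, push its blade cassette fully home against the rear stop, then spin the loose wing nut clockwise with fingertip strokes on one wing at a time until it seats finger-tight on the cassette's tab. Only touch and push, gently: do not pinch or lift the nut or the cassette, do not force the nut once it is seated, and leave the press lever and the other things on the counter alone.

Things in the scene. Friction and masses are not known exactly. Their poses are not given: they have to be found in the camera images.
- dicer: bench dicer of cast aluminium and steel, fixed, 170 mm deep (x) by 320 mm long (y from -145 to +175); origin on the counter under the middle of its cassette bay. The cassette goes in from its open -x side; +x is towards the rear stop. Deck 88 mm high. Round the bay a steel hopper, 138 mm high: walls at y = +66 and -66 mm (x from -67 to 78 mm) and a rear wall. At the left end the open press lever rises to 390 mm
- hopper_right (a point): middle of the top edge of the hopper's right wall's outer face, 138 mm above the counter, in the dicer at x = 0, y = -68 mm. The wall (145 mm long, 5 mm thick) runs along the dicer's x between the bay and the wing nut, 40 mm from the nut's axis: a finger cannot pass between, so it cannot circle the nut; all other sides of the nut are free. The tab passes beneath the wall, which ends 103 mm up
- cassette: loose blade cassette: aluminium frame 130 x 110 x 16 mm with a grid of blades, 0.45 kg; origin under the frame's centre, axes as the dicer's. It lies on runners 80 mm above the counter with 2 mm play each side and slides easily (1 to 3 N). It starts 28 to 45 mm out towards the dicer's -x; fully home (rear edge on the stop) its origin is at x = y = 0 of the dicer
- push_lip (a point): point in the middle of the front face (-x side) of the cassette's upright lip, 30 mm above the cassette's underside (110 mm above the counter); the lip is 70 mm wide, 4 mm thick and rises to 46 mm above the underside. Push here along the dicer's +x. Fully home it is at x = -69 mm of the dicer
- stud (a point): point on the axis of the fixed vertical threaded stud (12 mm thick, its top 138 mm above the counter) at the height of the tab's upper face, 95 mm above the counter; in the dicer at x = 0, y = -108 mm. The cassette's tab, 5 mm thick, has an 18 mm wide U slot that slides round the stud under the loose nut
- wing_nut (a joint): turn of the wing nut: grows clockwise seen from above (tightening); 0 to 3 rad at the start, 10.0 rad when seated on the tab, where it stops hard. It goes down 3 mm per turn, turns easily (0.02 N m) and stays where it is left. At value q the direction from the axis to wing_a's ear is the dicer's +x turned clockwise by q seen from above; wing_b is opposite
- nut_centre (a point): point on the nut's axis at mid-height of the wings, 121 mm (loosest) to 117 mm (seated) above the counter. Plain steel nut, 68 mm across the wings; hub 23 mm across at its foot, 18 mm at its top, 17 mm high, on a washer 28 mm across
- wing_a: one of the nut's two wings: an upright round steel ear, 24 mm across and 6 mm thick, in the plane through the nut's axis, reaching from 10 to 34 mm from the axis and from 7 to 31 mm above the nut's foot (seated: 104 to 129 mm above the counter); origin on the nut's axis at its foot, +x towards the ear
- wing_b: the opposite, equal wing; same origin, -x towards the ear
- wing_a_ear (a point): middle of wing_a's ear, 22 mm from the nut's axis
- wing_b_ear (a point): middle of wing_b's ear, 22 mm from the nut's axis
- press_lever (a joint): the dicer's press lever: 0 when standing open (as it starts), grows to 1.9 rad as it is swung down; leave it open
- spare_cassette: a second blade cassette of the same build lying flat on the counter to the dicer's right (134 x 185 x 46 mm); a bystander, leave it alone
- brush: white plastic dish brush, 190 x 34 x 26 mm, lying on the counter; a bystander
- bowl: white china bowl, 116 mm across, 50 mm high, origin under its centre; a bystander
- apple: green apple, 74 mm across, 66 mm high; a bystander
- water: clear water bottle, 62 mm across, 170 mm high; a bystander
- jar: glass jar with steel cap, 72 mm across, 95 mm high; a bystander
- mug: white mug, 80 mm across, 92 mm high; a bystander
- tub: square lidded salad tub, 118 x 118 x 53 mm; a bystander
Things that resemble listed ones, but are neither listed nor needed, are in the scene too. Leave any blue or yellow look-alike of the cassette alone.

How it is judged:
By the outcome, as a careful person would: the job done as asked, in the order asked, and still so for the second after the job is handed in, with the robot touching nothing.
It also fails if it takes over 64 s, if anything falls off the work surface, if the arm or the gripper's body presses on something with over 40 N, if the wrist force passes 120 N, or if a joint passes its speed limit or range.

## Working session

There is one attempt and no reset: what is moved stays moved. The work goes in short steps, each a Python script; the robot and the scene stay as the last script left them, time stands still between calls to the robot, and variables do not carry over. Pictures are saved under pics/ and viewed, at most 10 in all, crops included, and the job is handed in when it is done.

```bash
ls; mkdir -p pics; python3 - <<'E'
from station import env, viewer
import cv2
for n in("scene","top"):
    im=viewer.camera(n); cv2.imwrite(f"pics/{n}0.png",im)
    p=viewer.camera_params(n); print(n,{k:(v if k!="pose" else v.round(3).tolist()) for k,v in p.items()})
s=env.read_state();print(s["time_s"],s["orientation"],s["width"],s["force"])
E
```

```text
pics
scene {'fx': 471.0551903525749, 'fy': 471.0551903525749, 'cx': 280.25850977896755, 'cy': 216.5387975257202, 'pose': [[0.888, -0.258, 0.381, 1077.105], [0.46, 0.532, -0.711, -964.488], [-0.02, 0.806, 0.591, 952.393], [0.0, 0.0, 0.0, 1.0]]}
top {'fx': 492.7900535690382, 'fy': 492.7900535690382, 'cx': 276.9966155879194, 'cy': 208.8536720486632, 'pose': [[-0.013, 0.987, -0.161, 310.388], [-1.0, -0.015, -0.013, 16.135], [-0.015, 0.16, 0.987, 1349.994], [0.0, 0.0, 0.0, 1.0]]}
0.1 [ 9.89157439e-01  1.46857451e-01 -1.01621732e-04 -6.63179562e-04] 88.16428618848386 [0.29207351 0.71574803 0.4044111 ]
```

View pics/scene0.png

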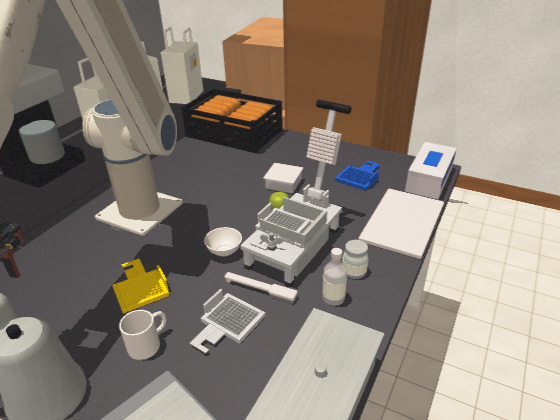

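View pics/top0.png

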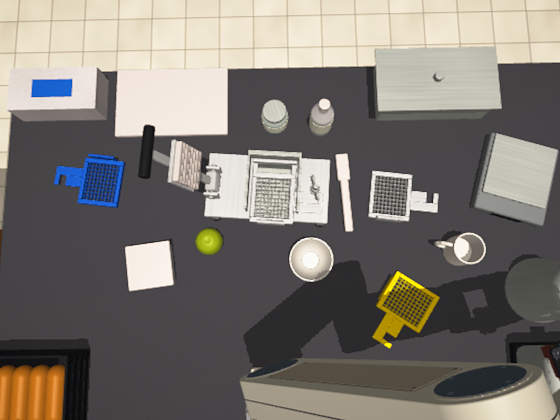

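The top view shows the dicer at about (270,187) and the nut at about (315,188). I'll take a closer look at both views.

```bash
python3 - <<'E'
import cv2
a=cv2.imread("pics/top0.png")[145:230,200:335]; b=cv2.imread("pics/scene0.png")[190:280,235:345]
cv2.imwrite("pics/topc.png",cv2.resize(a,None,fx=5.9,fy=5.9,interpolation=cv2.INTER_CUBIC))
cv2.imwrite("pics/scenec.png",cv2.resize(b,None,fx=6.5,fy=6.5,interpolation=cv2.INTER_CUBIC))
E
```

```text
(no output)
```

View pics/topc.png

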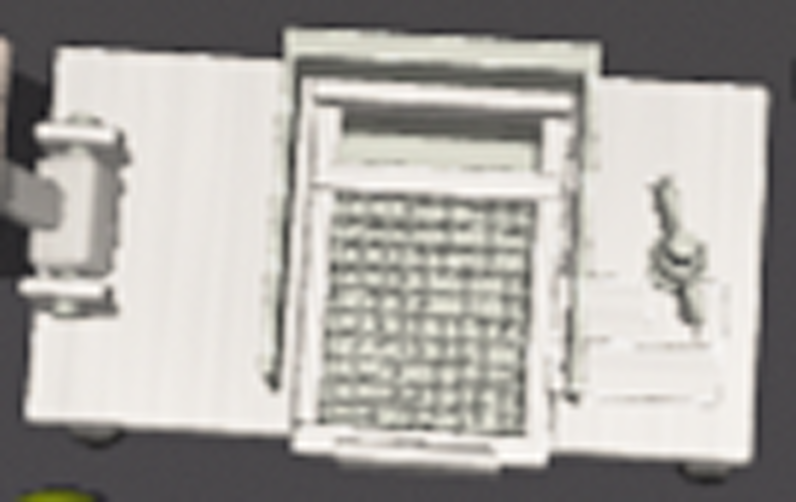

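View pics/scenec.png

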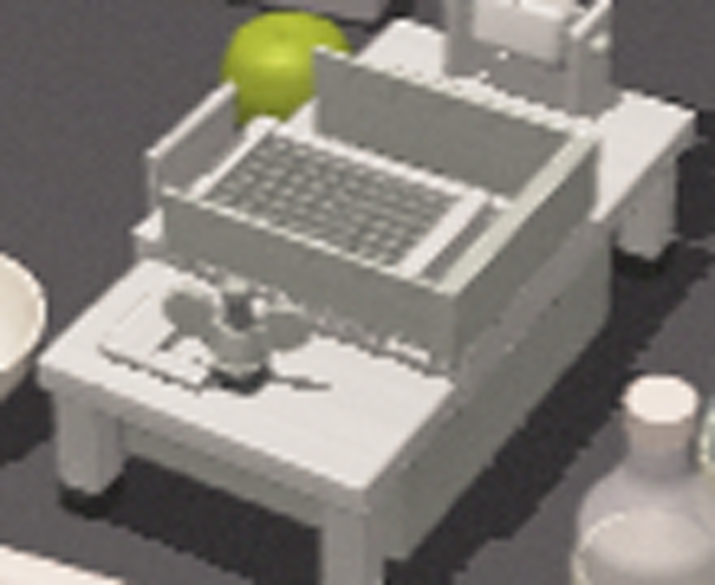

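The top crop shows the deck corners at about (57,47), (768,87), (752,462) and (25,420). The hub and stud are at (682,250), with wing tips at (662,180) and (697,322). The cassette lip is at about (415,460). The scene crop confirms the nut is loose, with deck corners at (42,365), (365,490) and (692,118).

```bash
cat > h.py <<'E'
from station import env, set_gripper, viewer
import numpy as np
from scipy.optimize import least_squares
from scipy.spatial.transform import Rotation as R
def ray(n,uv,z):
    p=viewer.camera_params(n);T=p["pose"];d=T[:3,:3]@[(uv[0]-p["cx"])/p["fx"],-(uv[1]-p["cy"])/p["fy"],-1.]
    return (T[:3,3]+d*(z-T[2,3])/d[2])[:2]
top=lambda u,v:((u+.5)/5.9-.5+200,(v+.5)/5.9-.5+145)
sc=lambda u,v:((u+.5)/6.5-.5+235,(v+.5)/6.5-.5+190)
E
python3 - <<'E'
from h import *
L=[("top",top(57,47),88,(85,175)),("top",top(768,87),88,(85,-145)),("top",top(752,462),88,(-85,-145)),("top",top(25,420),88,(-85,175)),
("scene",sc(42,365),88,(-85,-145)),("scene",sc(365,490),88,(85,-145)),("scene",sc(692,118),88,(85,175)),("top",top(683,250),138,(0,-108)),("scene",sc(238,290),138,(0,-108))]
W=np.array([ray(n,uv,z) for n,uv,z,_ in L]);D=np.array([l[3] for l in L],float)
M=lambda a:np.array([[np.cos(a),-np.sin(a)],[np.sin(a),np.cos(a)]])
f=lambda p:(D@M(p[2]).T+p[:2]-W)
r=least_squares(lambda p:f(p).ravel(),[550,0,0],loss="soft_l1",f_scale=3)
o,a=r.x[:2],r.x[2];print(r.x);print(((W-o)@M(a)-D).round(1))
for nm,n,uv,z in[("wb","top",top(662,180),124),("wa","top",top(697,322),124),("wb s","scene",sc(285,332),120),("wa s","scene",sc(187,310),120),("lipL","top",top(335,462),126),("lipR","top",top(500,468),126),("hopRL","top",top(285,30),138),("hopRR","top",top(602,45),138),("lipS topR","scene",sc(150,155),126),("lipS topL","scene",sc(236,85),126)]:
    print(nm,((ray(n,uv,z)-o)@M(a)).round(1))
E
```

```text
[ 5.73018196e+02  4.08890479e+01 -7.27124761e-02]
[[-0.8  0.9]
 [-1.6  1.8]
 [-0.6  1.6]
 [-0.4  1.2]
 [ 5.5 -1.6]
 [ 0.2 -0.2]
 [ 1.2 -7.6]
 [-3.5  1.7]
 [ 2.1 -2.6]]
wb [ 29.8 -96.5]
wa [ -31.6 -114.5]
wb s [  22.5 -106.1]
wa s [ -22.3 -114.7]
lipL [-101.1   36.2]
lipR [-99.6 -33.9]
hopRL [83.6 69.4]
hopRR [ 84.5 -67.3]
lipS topR [-95.4 -33.8]
lipS topL [-91.6  34.2]
```

```bash
cat >> h.py <<'E'
O=np.array([573.,40.9]);A=-0.0727
ca,sa=np.cos(A),np.sin(A)
def W(x,y,tip): return [O[0]+ca*x-sa*y, O[1]+sa*x+ca*y, tip+env.tips_ahead]
def D(p): d=np.array(p[:2])-O; return np.array([ca*d[0]+sa*d[1],-sa*d[0]+ca*d[1],p[2]-env.tips_ahead])
def quat(s):
    y=s*np.array([ca,sa,0]);z=np.array([0,0,-1.]);return R.from_matrix(np.c_[np.cross(y,z),y,z]).as_quat()
E
python3 - <<'E'
from h import *
import cv2
for s in(1,-1): print(s,env.ik(W(-145,0,200),quat(s)),env.ik(W(0,-138,108),quat(s)))
s=1 if abs((env.ik(W(-145,0,200),quat(1)))[5])<abs((env.ik(W(-145,0,200),quat(-1)))[5]) else -1
print("use",s)
set_gripper(0)
env.reach(W(-145,0,200),quat(s))
env.move_l(W(-145,0,105),rate=120)
f0=env.read_state();print(f0["time_s"],f0["force"],D(f0["tool_pos"]),f0["width"])
hit=env.move_l(W(-110,0,105),rate=60,f_stop=8)
hit2=env.move_l(W(-76,0,105),rate=30,f_stop=8)
f=env.read_state();print(hit,hit2,f["time_s"],f["force"],D(f["tool_pos"]))
cv2.imwrite("pics/t1.png",np.vstack([cv2.resize(viewer.camera("top")[145:235,195:340],None,fx=4,fy=4,interpolation=2)[:, :580],cv2.resize(viewer.camera("scene")[190:280,235:380],None,fx=4,fy=4,interpolation=2)[:240]]))
E
```

```text
1 [ 9.19050402e-02  1.69451760e-01  2.05916017e+00 -4.44089210e-16
  9.12980727e-01  1.64605040e-01] [-1.91000820e-01  5.01598484e-01  1.82337521e+00 -4.44089210e-16
  8.16618957e-01 -1.18300820e-01]
-1 None NoneTraceback (most recent call last):
  File "<stdin>", line 4, in <module>
TypeError: 'NoneType' object is not subscriptable
```

```bash
python3 - <<'E'
from h import *
import cv2
set_gripper(0)
env.reach(W(-145,0,200),quat(1))
env.move_l(W(-145,0,105),rate=120)
f0=env.read_state();print(f0["time_s"],f0["force"],D(f0["tool_pos"]),f0["width"])
hit=env.move_l(W(-110,0,105),rate=60,f_stop=8)
hit2=env.move_l(W(-76,0,105),rate=30,f_stop=8)
f=env.read_state();print(hit,hit2,f["time_s"],f["force"],D(f["tool_pos"]))
cv2.imwrite("pics/t1.png",np.vstack([cv2.resize(viewer.camera("top")[145:235,195:340],None,fx=4,fy=4,interpolation=2)[:, :580],cv2.resize(viewer.camera("scene")[190:280,235:380],None,fx=4,fy=4,interpolation=2)[:240]]))
E
```

```text
4.85 [-0.14350623  0.47647519  1.34777257] [-1.44638638e+02  8.95706564e-03  1.05389452e+02] 0.2540818049092598
False True 6.5417 [-0.95573514 -0.62800219 -0.07031436] [-7.94743904e+01 -4.55672431e-03  1.04497256e+02]
```

View pics/t1.png

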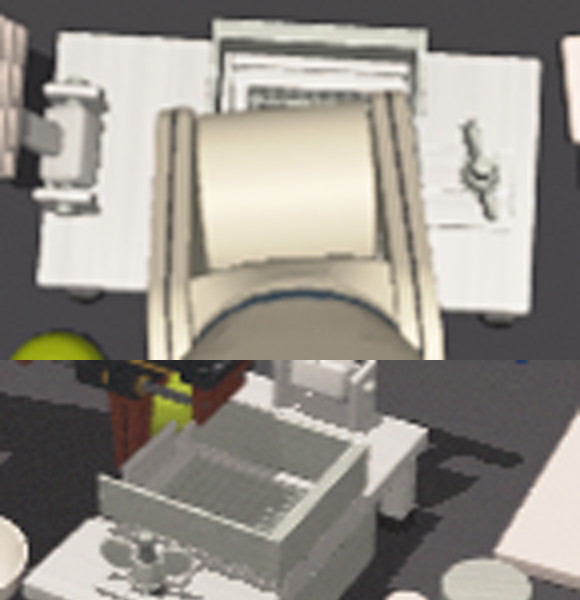

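The cassette appears to be home: the rear gap in the top view is nearly closed and the tab is under the nut. I'll press once more gently to confirm, then back off and look again.

```bash
python3 - <<'E'
from h import *
import cv2
hit=env.move_l(W(-73,0,105),rate=15,f_stop=8)
f=env.read_state();print(hit,f["time_s"],f["force"],D(f["tool_pos"]))
env.move_l(W(-110,0,105),rate=120)
env.move_l(W(-110,0,150),rate=150)
env.move_l(W(-30,-170,150),rate=200)
f=env.read_state();print(f["time_s"],f["force"])
t=viewer.camera("top");s=viewer.camera("scene")
cv2.imwrite("pics/top2.png",t);cv2.imwrite("pics/scene2.png",s)
cv2.imwrite("pics/t2.png",np.vstack([cv2.resize(t[145:220,195:340],None,fx=4,fy=4,interpolation=2),cv2.resize(s[185:260,235:380],None,fx=4,fy=4,interpolation=2)]))
E
```

```text
True 6.9667 [-0.22058315 -0.94120995  0.50364108] [-79.04115043  -0.13631306 103.86978595]
8.9167 [-0.24737167  0.33154942 -0.50865019]
```

View pics/t2.png

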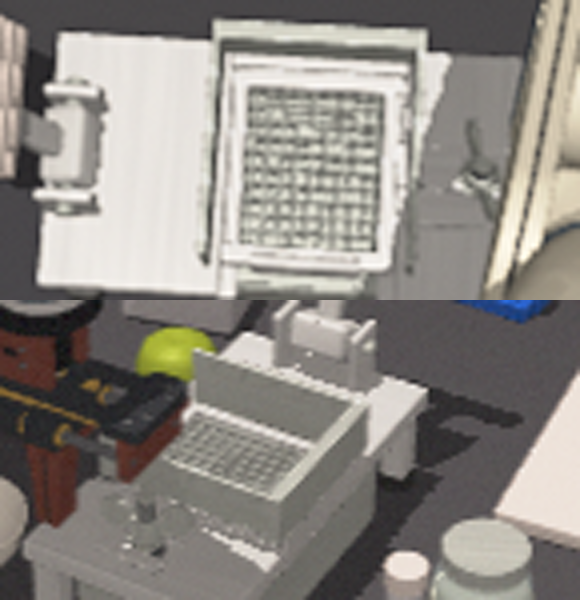

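The rear gap is gone, so the cassette is home, and the tab surrounds the stud. I'll check the projected fingertip positions against the picture before stroking.

```bash
python3 - <<'E'
from h import *
import cv2
p=viewer.camera_params("scene");T=np.linalg.inv(p["pose"])
def pr(P):
    c=T@np.r_[P,1];return np.array([p["fx"]*c[0]/-c[2]+p["cx"],p["fy"]*-c[1]/-c[2]+p["cy"]])
s=env.read_state();print(s["width"],s["tool_pos"],D(s["tool_pos"]))
for dx in(-89,-13.5,0,13.5,89):
  for z in(150,190,230):
    print(dx,z,pr(W(-30+dx,-170,z)[:2]+[z]).round())
cv2.imwrite("pics/s3.png",cv2.resize(cv2.imread("pics/scene2.png")[130:350,150:400],None,fx=2.6,fy=2.6))
E
```

```text
0.47836520980734665 [ 530.3047776  -125.46363577  229.8896185 ] [ -30.49845858 -169.02539853  149.8896185 ]
-89 150 [223. 229.]
-89 190 [222. 217.]
-89 230 [220. 205.]
-13.5 150 [245. 237.]
-13.5 190 [244. 226.]
-13.5 230 [243. 213.]
0 150 [249. 239.]
0 190 [248. 227.]
0 230 [248. 215.]
13.5 150 [253. 240.]
13.5 190 [253. 229.]
13.5 230 [252. 216.]
89 150 [277. 249.]
89 190 [277. 238.]
89 230 [276. 225.]
```

View pics/s3.png

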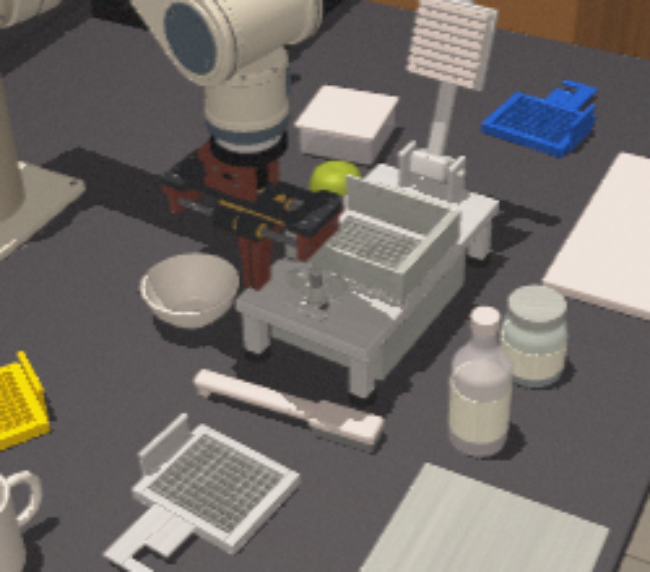

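The projected tip matches the picture, with one closed finger at (258,285). Wing_a is at about 164° clockwise, so q is about 2.86. I'll do strokes 1 and 2 now.

```bash
cat >> h.py <<'E'
def P(th,tip,Rr=31): t=np.radians(th);return W(Rr*np.cos(t),-108-Rr*np.sin(t),tip)
def stroke(t0,t1,tip=109,f=8,step=12,rate=55):
    env.move_l(P(t0,152),rate=150)
    if env.move_l(P(t0,tip),rate=100,f_stop=10): print("hit on descent"); return None
    th=t0;f0=env.read_state()["force"];mx=0
    while th<t1:
        th=min(th+step,t1)
        hit=env.move_l(P(th,tip),rate=rate,f_stop=f)
        s=env.read_state();F=np.linalg.norm(s["force"]-f0);mx=max(mx,F)
        if hit or F>f: print("stopped at",th,hit,F);break
    d=D(s["tool_pos"]);e=np.degrees(np.arctan2(-(d[1]+108),d[0]))%360
    env.move_l(P(e-8,tip),rate=80);env.move_l(P(e-8,152),rate=150)
    print("end",e,d,"maxF",mx,env.read_state()["time_s"]);return e
E
python3 - <<'E'
from h import *
import cv2
if stroke(108,214) and stroke(12,214): env.move_l(W(-60,-190,152),rate=250)
s=viewer.camera("scene");t=viewer.camera("top")
cv2.imwrite("pics/t3.png",np.vstack([cv2.resize(t[145:220,195:340],None,fx=4,fy=4,interpolation=2),cv2.resize(s[185:260,235:380],None,fx=4,fy=4,interpolation=2)]))
E
```

```text
end 214.60571787524486 [-25.50579499 -90.40097365 109.01334198] maxF 2.412931259305176 13.075
end 214.61570116058587 [-25.51059485 -90.39109968 108.99110531] maxF 1.4495324676967247 19.4167
```

View pics/t3.png

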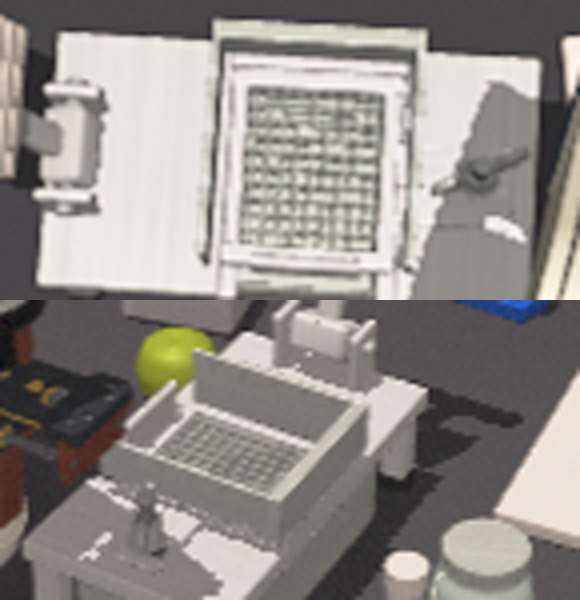

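The wings now lie at about 65° clockwise, from (445,187) to (525,155), as planned. In the last stroke I expect the nut to seat with the finger at about 175°.

```bash
python3 - <<'E'
from h import *
import cv2
env.move_l(P(90,152,60),rate=250)
stroke(8,205,f=5,step=10,rate=45)
env.move_l(W(-60,-190,152),rate=250)
print(env.read_state()["force"])
s=viewer.camera("scene");t=viewer.camera("top")
cv2.imwrite("pics/t4.png",np.vstack([cv2.resize(t[145:220,195:340],None,fx=4,fy=4,interpolation=2),cv2.resize(s[185:260,235:380],None,fx=4,fy=4,interpolation=2)]))
E
```

```text
stopped at 188 True 11.003235527042648
end 184.0654914233659 [ -30.89818327 -105.80389511  108.7903124 ] maxF 11.003235527042648 27.0667
[ 0.64066358  0.25407835 -0.61170345]
```

View pics/t4.png

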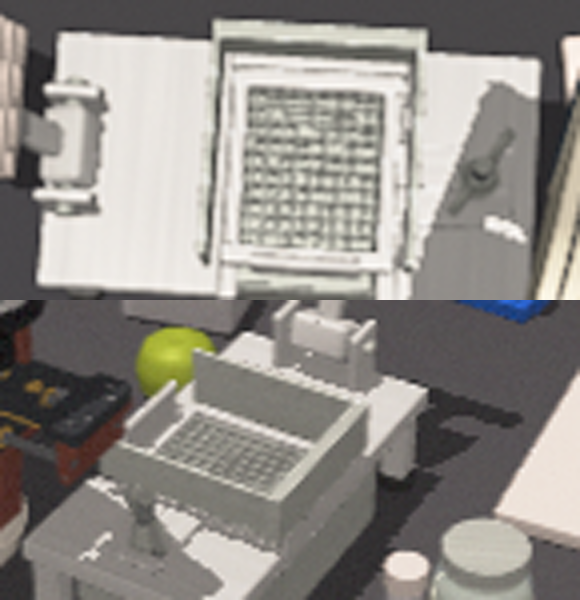

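The nut hit its hard stop. The wings lie from (453,212) to (512,130), about 32° clockwise against 33° expected when seated, and the cassette is still home.

```bash
python3 -c "
from station import workorder
print(workorder.sign_off())"
```

```text
the job is handed in; nothing more can be done
None
```

The blade cassette is pushed home against the rear stop and the wing nut is seated finger-tight after three fingertip strokes (peak force reading about 11 N as it seated); the job was handed in at about 27 s, and no verdict was returned.

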